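# Shift the jar mill into third gear

## Robot

A 6-joint arm with a two-finger parallel gripper is mounted at the origin on the work surface; the furniture and walls round the work are solid. World frame = base frame: x ahead of the robot, y to its left, z up, the work surface at z = 0. Lengths are in m, angles in rad, forces in N, time in s.
With the tool pointing down it reaches from about 0.375 to 0.9 m from the base axis. Payload 3.1 kg.
Tool frame: the origin (TCP) lies where the fingers leave the gripper's body, on its centre line; the fingertips stand 73 mm ahead of it and the grasp point (between the pads) lies 54 mm ahead of it; z points along the fingers, y is the line along which they close (so a half turn about z gives the same grasp; the last joint's range is limited). The gripper opens to 85 mm and grips with 20 to 120 N. Pads are 22 mm wide; open, the fingers measure 114 mm over their backs; the gripper's body (76 mm by 85 mm) begins 54 mm behind the grasp point. The pads swing forward as they close: fully open they stand 13 mm farther back than shut.
Start: joints at [-0.178, 0.527, 1.433, -0, 1.181, -0.178], TCP at [0.625, 0, 0.304] pointing down, gripper open.
Joint ranges: [-3.08, 3.08], [-0.75, 2.2], [0.22, 2.44], [-1.43, 4.57], [0, 2.65], [-2.85, 2.85]. Speed limits (rad/s): [2.79, 2.79, 3.14, 3.14, 3.14, 3.14].

## Interface

Orientations are given as a unit quaternion [x, y, z, w].
In Python, from station import manip gives the robot as it stands.
- The arm moves only by the shell command python3 -m crank 'ROWS' [FORCE]. ROWS is JSON, a list of rows, each an object with "dp": the shift along the tool's x, y, z normalised to -1 to 1, where 1 is 50 cm, a list of three; "delta_rot": the turn, a rotation vector about the tool's x, y, z normalised to -1 to 1, where 1 is 2 pi rad, a list of three; "fingers": the opening, from -1 (shut) to 1 (fully open). A call has 1 to 12 rows; each row shifts and turns the commanded pose from where the row before left it, along the tool's axes as they then stand; what a row does not reach is not made up. A row lasts 1/12 s, in which the tool goes at most 41.7 mm and 7.16 degrees, less where a joint would pass 70% of its speed; a pose out of reach is approached as far as the arm can. A call with a number of a shift or a turn outside -1 to 1 is refused whole. A call with a gripper value outside its range is refused whole. The fingers move at their own pace and stop on an object; FORCE is the grip in N (left out, the last holds). Time passes only in rows, so rows that do not move let the fingers close. It gives the time, the measured TCP pose, the force, the opening and the grip force at its end, in the units of the state.
- manip.sense(): the state, without advancing time (a new reading comes with each control period).
- manip.snapshot(name): name is "scene" or "side" or "wrist"; returns (picture, depth): 400x640x3 uint8, red, green, blue; 400x640 float32, m along the optical axis (not along the pixel's ray), 0 where there is no reading.
- manip.camera_model(name): a dict with "fx", "fy", "cx", "cy" (pixels), "origin" and "attitude" of the camera in the world. Camera axes: x right, y up, looking along -z (the intrinsics and any distortion apply to the point x, -y, -z); pixel columns grow to the right and rows downward; lengths in m; the calibration is good to about 2 mm. A picture is of the moment at which its call begins: read the wrist's pose just before it. camera_model takes no time and is no camera call; for the wrist camera it gives the pose at the moment of the call.
- manip.sign_off(): hands the job in; it is judged then, once.
The state is a dict: "t": time; "q": joint angles; "qd": joint speeds; "tau": joint torques, N m; "tcp_pos": TCP position; "tool_rot": TCP orientation; "force": force on the tool from outside, world axes, zero at the start; "ft_torque": the same for the moment, N m; "finger_gap": opening from 0.0 (shut) to 1.0 (fully open); "gripper_force": force on a finger pad.
Only numpy, scipy, OpenCV 4.12 (cv2) and the standard library are available. Lean on these libraries where they do the work, as an engineer would, in place of code of your own. Each camera call takes 0.05 s, during which the arm holds its last target. There are 200 camera calls.

## Task

Select third gear on the jar mill: push its black-knobbed gear lever with the fingertips out of whichever left-hand slot it stands in, along the neutral lane to the right-hand side of the H gate, then forward (away from you) all the way into the third slot, and let go so that it stays there. Only push the knob: do not squeeze it, force it or pull it up, do not let it go into the fourth slot, and leave the flask, beaker, bottle and jar round the mill standing where they are.

Things in the scene. Friction and masses are not known exactly. Their poses are not given: they have to be found in the camera images.
- mill: jar mill fixed to the table: grey housing, deck 80 mm high; origin at table level right below the gate's centre; x forward (away from the robot), y left, z up. The housing reaches 80 mm forward and back, 90 mm left, 170 mm right. On its right part lie two rubber rollers with a white milling jar (axis along x, 125 mm right of the gate, top 171 mm above the table).
- gate_centre (a point): middle of the gate plate's upper face, 91 mm above the table, axes as the mill's. Steel plate 100 x 100 x 6 mm with an H-shaped opening 16 mm wide: a left and a right limb, centre lines at y = +20 and -20 mm, ending at x = +27 and -27 mm, joined at x = 0 by the neutral lane. Slots, marked by 1 to 4 small dots at their ends: 1 left forward, 2 left back, 3 right forward, 4 right back.
- lever_pivot (a point): point about which the lever tilts, 61 mm below gate_centre, inside the mill. The lever's 10 mm round steel stem comes up through the H opening with 3 mm play on either side; inner corners rounded 4 mm. With across = a and shift = b the knob's centre lies 125 mm * (sin b, -sin a cos b, cos a cos b) from here in the mill's axes.
- knob_centre (a point): centre of the black pear-shaped knob on the lever: 34 mm wide (from 5 mm below to 8 mm above its centre), 36 mm high, 155 mm above the table when upright; below it a 17 mm steel collar 10 mm long, then the stem. It moves about 41 mm to either side and 42 mm forward or back of the middle.
- across (a joint): sideways tilt of the lever, rad: 0 upright, positive to the right; about -0.33 in the left limb, +0.33 in the right one (0.05 play). Starts in the left limb. It stays where it is left: dry friction, 2 to 4 N at the knob moves it.
- shift (a joint): forward tilt of the lever, rad: 0 in the neutral lane (0.05 play), positive forward; about +0.34 at the forward end of a slot, -0.34 at the back end. Starts between -0.25 and +0.30, so the lever may have to be brought to neutral first. Same friction as across.
- lift (a joint): how far the spring-loaded knob has been pulled up along its stem, m: 0 at rest, at most 0.015; takes 10 N to start and 15 N at 5 mm. Must stay down: more than 6 mm counts as lifted.
- flask: clear conical flask, 52 mm wide, 87 mm tall, upright on the table at the left of the mill; origin at the centre of its underside. Not to be disturbed.
- dropper: brown dropper bottle with black rubber top, 33 mm wide, 102 mm tall, upright in front of the mill (robot side); origin at the centre of its underside. Not to be disturbed.
- beaker: small clear beaker, 55 mm wide, 58 mm tall, in front of the mill; origin at the centre of its underside. Not to be disturbed.
- jar: clear jar with a screw lid, 64 mm wide, 85 mm tall, upright on the right of the table; origin at the centre of its underside. Not to be disturbed.

How it is judged:
On the way, in this order (a step that is already met when the one before it is completed fails the run):
1. the lever is pushed across to the right-hand limb along the neutral lane (value of joint across above 0.24 rad and value of joint shift between -0.11 and 0.11 rad), for 0.04 s.
2. the lever is pushed forward fully into the third slot (value of joint across above 0.24 rad and value of joint shift above 0.29 rad), for 0.2 s.
At the end, for the whole second after the job is handed in: The lever rests in the third slot (right limb, forward): across over 0.24 rad, shift over 0.29 rad (the end of the slot is about 0.34), at rest, the knob seated on its stem (lifted under 3 mm), and the four loose things upright (all of step 2 and value of joint lift below 0.003 m and velocity of joint shift between -0.05 and 0.05 rad/s and angle between each of flask, dropper, beaker, jar's own z axis and vertical below 0.1 rad); the robot touches nothing.
It fails at once if the knob is pulled up on its stem by more than 6 mm (value of joint lift above 0.006 m).
It fails at once if the lever goes into the fourth slot (right limb, back) (value of joint across above 0.2 rad and value of joint shift below -0.15 rad).
It fails at once if the lever is gripped hard or forced: more than 30 N from the fingers (contact force between the fingers and mill above 30 N).
It fails at once if a loose thing (flask, dropper bottle, beaker, jar) is shifted by more than 15 mm or lifted (distance of any of flask, dropper, beaker, jar from where it was at the start of the episode above 0.015 m).
It also fails if it takes over 45 s, if anything falls off the work surface, if the arm or the gripper's body presses on something with over 40 N, if the wrist force passes 120 N, or if a joint passes its speed limit or range.

## Working session

There is one attempt and no reset: what is moved stays moved. The work goes in short steps, Python scripts to look and compute and a shell command to move; the robot and the scene stay as the last step left them, time stands still between calls to the robot, and variables do not carry over. Pictures are saved under pics/ and viewed, at most 11 in all, crops included, and the job is handed in when it is done.

```bash
ls; mkdir -p pics; cat > h.py <<'E'
import numpy as np, cv2
from scipy.spatial.transform import Rotation as R
from station import manip
def shot(n,f):
    m=manip.camera_model(n); p,d=manip.snapshot(n)
    cv2.imwrite('pics/'+f+'.png',p[:,:,::-1]); np.savez('pics/'+f,d=d,**{k:np.array(v) for k,v in m.items()}); return p,d
def rot(a):
    a=np.array(a); return a if a.shape==(3,3) else R.from_quat(a).as_matrix()
def pt(f,u,v,z=None,depth=None):
    m=np.load('pics/'+f+'.npz'); r=rot(m['attitude'])@np.array([(u-m['cx'])/m['fx'],-(v-m['cy'])/m['fy'],-1]); o=m['origin']
    if z is not None: return o+r*(z-o[2])/r[2]
    d=m['d'][int(v),int(u)] if depth is None else depth
    return o+r*d
E
python3 - <<'E'
from h import *
print(manip.sense())
for n in ('scene','side','wrist'):
    shot(n,n+'0'); print(manip.camera_model(n))
E
```

```text
pics
{'t': 0.0, 'q': array([-1.78492781e-01,  5.28464358e-01,  1.43391690e+00, -8.85512428e-06,
        1.18140768e+00, -1.78470022e-01]), 'qd': array([ 0.00104813,  0.00107456, -0.0007611 ,  0.00129864, -0.00072687,
        0.00141186]), 'tau': array([ 2.50220628e-04, -4.42344439e+01, -1.78024775e+01, -2.06930472e-04,
        8.36740597e-03,  2.24214921e-05]), 'tcp_pos': array([6.24430319e-01, 1.34887577e-04, 3.02929921e-01]), 'tool_rot': array([ 7.07113210e-01,  7.07099500e-01, -6.29675996e-04, -8.99691988e-04]), 'force': array([-0.16944941, -0.0913058 , -0.494448  ]), 'ft_torque': array([ 0.03790109, -0.0305174 , -0.02895152]), 'gripper_force': 0.0, 'finger_gap': 1.0008812977815844}
{'fx': 443.5386533632806, 'fy': 443.5386533632806, 'cx': 321.58725662450786, 'cy': 190.18829383464885, 'origin': array([-0.07589603,  0.90614487,  0.75880368]), 'attitude': array([-0.12962653,  0.48414004,  0.82987784, -0.24516965])}
{'fx': 464.57065749144067, 'fy': 464.57065749144067, 'cx': 322.1133090366077, 'cy': 203.5399769680261, 'origin': array([ 0.29664987, -1.00324834,  1.00363602]), 'attitude': array([ 0.40406158, -0.05090748, -0.08757667,  0.9091056 ])}
{'fx': 304.35093573590154, 'fy': 304.35093573590154, 'cx': 319.9622906819059, 'cy': 207.67733757531548, 'origin': array([0.62416063, 0.08226195, 0.37332951]), 'attitude': array([-1.62168687e-01,  9.17795111e-04, -1.22335596e-04,  9.86762616e-01])}
```

View pics/wrist0.png

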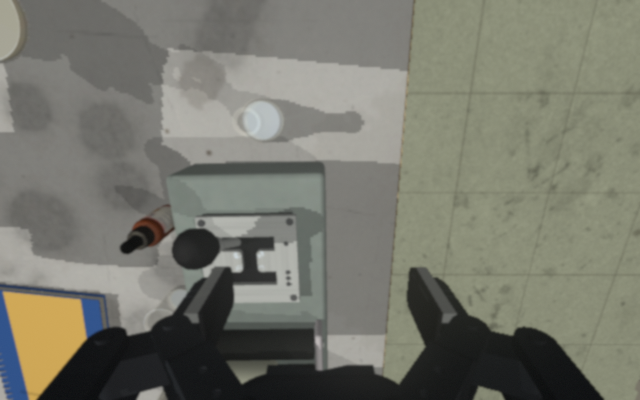

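View pics/side0.png

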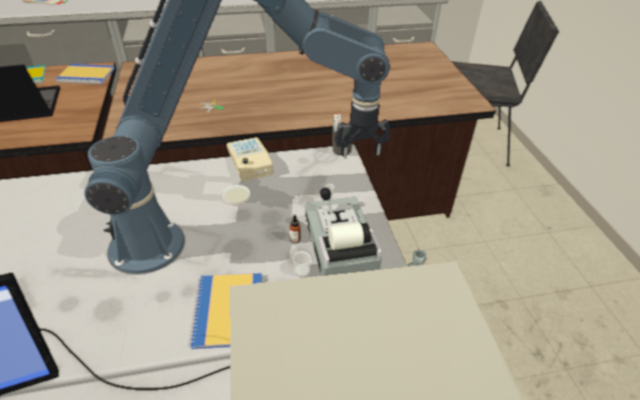

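View pics/scene0.png

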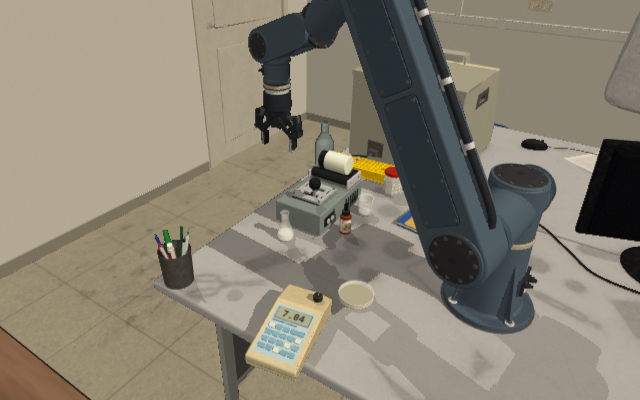

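```bash
python3 - <<'E'
from h import *
p=cv2.imread('pics/wrist0.png'); cv2.imwrite('pics/c0.png',cv2.resize(p[180:330,110:340],None,fx=3.4,fy=3.4,interpolation=cv2.INTER_CUBIC))
E
```

```text
(no output)
```

View pics/c0.png

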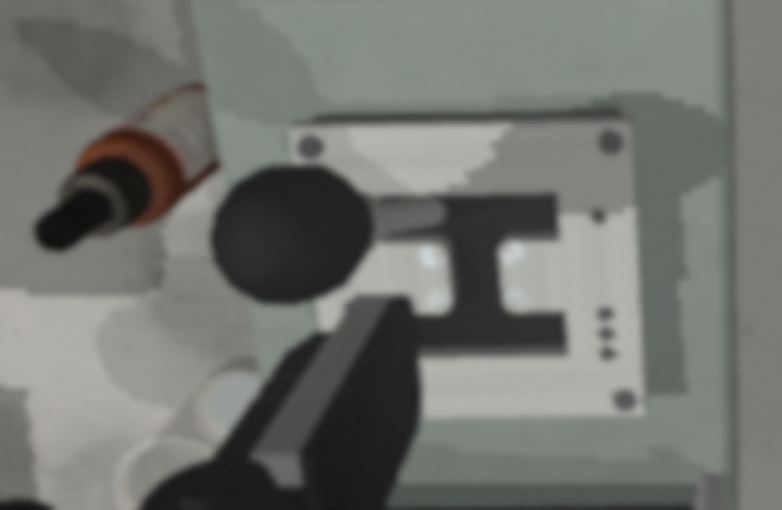

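```bash
python3 - <<'E'
from h import *
P=lambda u,v,z:pt('wrist0',110+(u+.5)/3.4-.5,180+(v+.5)/3.4-.5,z)
for n,c in dict(TL=(292,125),TR=(630,120),BR=(643,412),sTL=(311,147),sTR=(610,142),sBR=(625,400),c=(476,275),e1=(557,217),e3=(566,333)).items(): print(n,P(*c,.091))
c=(P(292,125,.091)+P(643,412,.091))/2; print('centre',c, 'scr',(P(311,147,.091)+P(625,400,.091))/2)
d=P(610,142,.091)-P(311,147,.091); yaw1=np.arctan2(d[1],d[0]); d=P(610,142,.091)-P(625,400,.091); yaw2=np.arctan2(-d[0],d[1]); print('yaw',yaw1,yaw2)
yaw=(yaw1+yaw2)/2; piv=c-[0,0,.061]
for z in (.14,.142,.144,.146,.148,.15,.152):
    k=P(292,234,z); r=R.from_euler('z',-yaw).apply(k-piv); print(z,k,r,np.linalg.norm(r), 'shift',np.arcsin(r[0]/.125),'across',np.arctan2(-r[1],r[2]))
# things: depth points in wrist
m=np.load('pics/wrist0.npz')
for u,v in ((130,245),(185,300),(160,318),(262,120),(195,248),(255,215)): print(u,v,pt('wrist0',u,v))
E
```

```text
TL [ 0.50038077 -0.02218446  0.091     ]
TR [ 0.59877669 -0.02061605  0.091     ]
BR [ 0.60027279 -0.12038459  0.091     ]
sTL [ 0.50505023 -0.02905498  0.091     ]
sTR [ 0.59274426 -0.02746182  0.091     ]
sBR [ 0.59462003 -0.11587349  0.091     ]
c [ 0.55029575 -0.07108825  0.091     ]
e1 [ 0.57605117 -0.05157193  0.091     ]
e3 [ 0.57689393 -0.09137481  0.091     ]
centre [ 0.55032678 -0.07128452  0.091     ] scr [ 0.54983513 -0.07246424  0.091     ]
yaw 0.018165249619929737 0.021213217931882033
0.14 [ 0.51805304 -0.03302145  0.14      ] [-0.03151416  0.03889105  0.11      ] 0.12085386330610874 shift -0.2548634390446573 across -0.3398383787942454
0.142 [ 0.51896252 -0.0320327   0.142     ] [-0.03058539  0.03986171  0.112     ] 0.12275350000436985 shift -0.2471928510901769 across -0.3419284419694406
0.144 [ 0.519872   -0.03104395  0.144     ] [-0.02965662  0.04083236  0.114     ] 0.12467075363461681 shift -0.2395370828169108 across -0.3439422263726443
0.146 [ 0.52078148 -0.0300552   0.146     ] [-0.02872785  0.04180302  0.116     ] 0.12660482384772342 shift -0.2318956024873619 across -0.3458838174894051
0.148 [ 0.52169096 -0.02906645  0.148     ] [-0.02779908  0.04277367  0.118     ] 0.1285549516447815 shift -0.22426788663645078 across -0.34775701522141844
0.15 [ 0.52260044 -0.0280777   0.15      ] [-0.02687031  0.04374432  0.12      ] 0.13052041727048078 shift -0.21665341969248092 across -0.34956535832283875
0.152 [ 0.52350992 -0.02708895  0.152     ] [-0.02594154  0.04471498  0.122     ] 0.13250053817897495 shift -0.20905169361151166 across -0.35131214637850533
130 245 [ 0.43317894 -0.05060173  0.09672768]
185 300 [0.56938954 0.00770811 0.26889111]
160 318 [ 0.40792259 -0.18941952  0.03301312]
262 120 [0.56700227 0.06834991 0.06511665]
195 248 [ 0.52747045 -0.0219971   0.16149026]
255 215 [ 0.55885443 -0.02145481  0.08889285]
```

```bash
python3 -m crank '[{"dp":[0,0,0],"delta_rot":[0,0,0],"fingers":-1},{"dp":[-0.0155,-0.077,0],"delta_rot":[0,0,0],"fingers":-1},{"dp":[-0.0155,-0.077,0],"delta_rot":[0,0,0],"fingers":-1},{"dp":[-0.0155,-0.077,0],"delta_rot":[0,0,0],"fingers":-1},{"dp":[-0.0155,-0.077,0],"delta_rot":[0,0,0],"fingers":-1},{"dp":[0,0,0],"delta_rot":[0,0,0],"fingers":-1},{"dp":[0,0,0.04],"delta_rot":[0,0,0],"fingers":-1},{"dp":[0,0,0],"delta_rot":[0,0,0],"fingers":-1},{"dp":[0,0,0],"delta_rot":[0,0,0],"fingers":-1}]' 20
python3 - <<'E'
from h import *
s=manip.sense(); print(s['tcp_pos'],s['tool_rot'],s['finger_gap'],s['force'])
p,d=shot('wrist','wrist1'); cv2.imwrite('pics/c1.png',p[:,120:520,::-1])
E
```

```text
t: 0.9
tcp_pos: [0.4708, -0.0309, 0.2836]
tool_rot: [0.707, 0.707, -0.0, -0.001]
force: [0.2, -1.2, 0.2]
finger_gap: 0.0
gripper_force: 0.0
[ 0.47079572 -0.0309099   0.2836286 ] [ 7.07176392e-01  7.07036588e-01 -3.98945967e-04 -8.09003896e-04] 0.0003551962235448471 [ 0.22370175 -1.20546235  0.15288631]
```

View pics/wrist1.png

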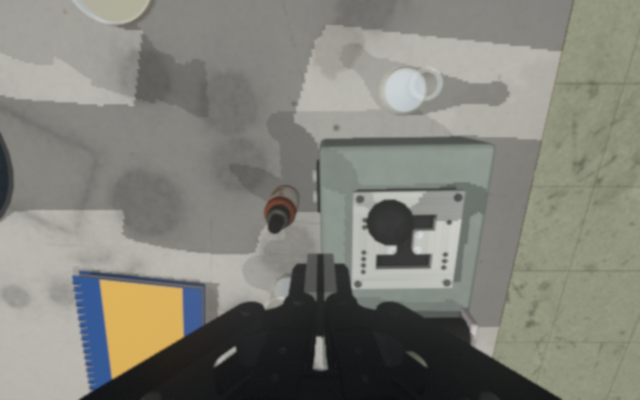

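```bash
python3 - <<'E'
from h import *
for v in (260,275,290):
  for u in range(286,356,6): print(v,u,pt('wrist1',u,v).round(4))
print([pt('wrist1',u,v,.091).round(4) for u,v in ((352,190),(466,192),(461,290))])
for z in (.142,.144,.146): print(pt('wrist1',390,222,z))
E
```

```text
260 286 [ 0.4254 -0.1398  0.0006]
260 292 [ 4.331e-01 -1.403e-01 -3.000e-04]
260 298 [ 0.4411 -0.1392  0.0017]
260 304 [ 0.4487 -0.1406 -0.0008]
260 310 [ 0.4653 -0.0196  0.2228]
260 316 [ 0.4682 -0.0199  0.2224]
260 322 [ 0.4711 -0.0198  0.2224]
260 328 [ 0.474  -0.0198  0.2225]
260 334 [ 0.4839 -0.097   0.0797]
260 340 [ 0.4899 -0.0966  0.0804]
260 346 [ 0.496  -0.0966  0.0805]
260 352 [ 0.5007 -0.0905  0.0917]
275 286 [ 0.4257 -0.1571  0.0089]
275 292 [ 0.4571 -0.0236  0.23  ]
275 298 [ 0.4598 -0.0242  0.2288]
275 304 [ 0.4626 -0.024   0.2292]
275 310 [ 0.4657 -0.0199  0.236 ]
275 316 [ 0.4684 -0.0201  0.2358]
275 322 [ 0.471  -0.0194  0.2368]
275 328 [ 0.4737 -0.0201  0.2357]
275 334 [ 0.4763 -0.02    0.2358]
275 340 [ 0.4794 -0.024   0.2293]
275 346 [ 0.4823 -0.0245  0.2285]
275 352 [ 0.5013 -0.1074  0.0911]
290 286 [ 0.4291 -0.1583  0.0408]
290 292 [ 0.4581 -0.024   0.2413]
290 298 [ 0.4606 -0.0243  0.2409]
290 304 [ 0.4637 -0.0192  0.2485]
290 310 [ 0.4661 -0.0203  0.247 ]
290 316 [ 0.4685 -0.0203  0.247 ]
290 322 [ 0.471  -0.0193  0.2484]
290 328 [ 0.4734 -0.0203  0.247 ]
290 334 [ 0.4758 -0.02    0.2474]
290 340 [ 0.4787 -0.0241  0.2413]
290 346 [ 0.4812 -0.0236  0.242 ]
290 352 [ 0.5032 -0.132   0.08  ]
[array([ 0.4985, -0.0208,  0.091 ]), array([ 0.6005, -0.0227,  0.091 ]), array([ 0.6111, -0.1245,  0.091 ])]
[ 0.52217262 -0.03154854  0.142     ]
[ 0.52168361 -0.03076704  0.144     ]
[ 0.5211946  -0.02998554  0.146     ]
```

```bash
python3 -m crank '[{"dp":[0,0,0.057],"delta_rot":[0,0,0],"fingers":-1},{"dp":[0,0,0.057],"delta_rot":[0,0,0],"fingers":-1},{"dp":[0,0,0.057],"delta_rot":[0,0,0],"fingers":-1},{"dp":[0,0,0],"delta_rot":[0,0,0],"fingers":-1},{"dp":[0,0.025,0],"delta_rot":[0,0,0],"fingers":-1},{"dp":[0,0.016,0],"delta_rot":[0,0,0],"fingers":-1},{"dp":[0,0.016,0],"delta_rot":[0,0,0],"fingers":-1},{"dp":[0,0.016,0],"delta_rot":[0,0,0],"fingers":-1},{"dp":[0,0.015,0],"delta_rot":[0,0,0],"fingers":-1},{"dp":[0,0,0],"delta_rot":[0,0,0],"fingers":-1}]'
python3 - <<'E'
from h import *
s=manip.sense(); print(s['tcp_pos'],s['force'])
p,d=shot('wrist','wrist2'); p=p[150:330,220:460,::-1]; cv2.imwrite('pics/c2.png',cv2.resize(p,None,fx=3,fy=3,interpolation=cv2.INTER_CUBIC))
E
```

```text
t: 1.78
tcp_pos: [0.517, -0.0311, 0.1993]
tool_rot: [0.707, 0.707, 0.001, 0.001]
force: [-0.8, 0.3, 0.1]
finger_gap: 0.0
gripper_force: 0.5
[ 0.51702658 -0.03110104  0.19930469] [-0.84825368  0.34214083  0.07603366]
```

View pics/c2.png

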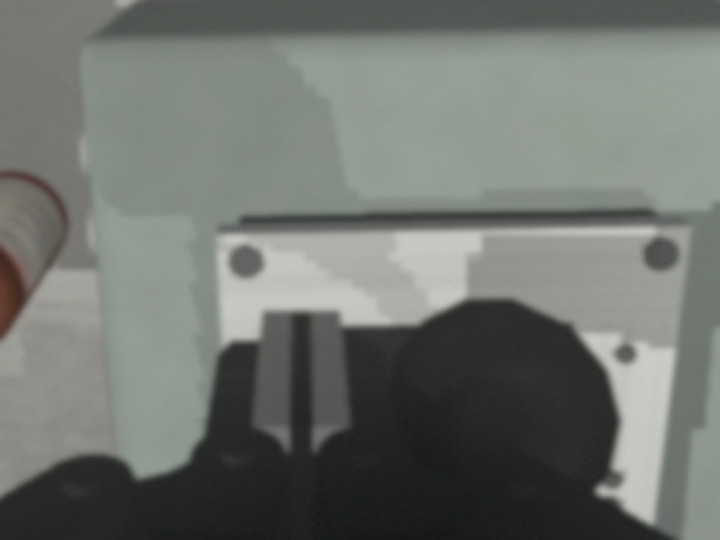

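```bash
python3 - <<'E'
from h import *
for z in (.144,.148,.152): print(pt('wrist2',388.5,286,z))
for u in range(320,436,8): print(u,pt('wrist2',u,270).round(4))
E
```

```text
[ 0.54932545 -0.03087608  0.144     ]
[ 0.54826984 -0.02826053  0.148     ]
[ 0.54721422 -0.02564499  0.152     ]
320 [ 0.5166 -0.0207  0.1465]
328 [ 0.5203 -0.0202  0.1473]
336 [ 0.5244 -0.0242  0.1405]
344 [ 0.5282 -0.024   0.1408]
352 [ 0.5316 -0.0221  0.1442]
360 [ 0.5341 -0.0172  0.1525]
368 [ 0.5371 -0.0157  0.1551]
376 [ 0.5397 -0.0137  0.1586]
384 [ 0.5428 -0.0131  0.1596]
392 [ 0.546  -0.013   0.1598]
400 [ 0.5493 -0.0129  0.16  ]
408 [ 0.553  -0.0137  0.1586]
416 [ 0.5574 -0.0155  0.1555]
424 [ 0.586  -0.0532  0.0912]
432 [ 0.5911 -0.0528  0.0918]
```

```bash
python3 -m crank '[{"dp":[0,-0.02,0],"delta_rot":[0,0,0],"fingers":-1},{"dp":[0.046,0,0],"delta_rot":[0,0,0],"fingers":-1},{"dp":[0.046,0,0],"delta_rot":[0,0,0],"fingers":-1},{"dp":[0,0.042,0],"delta_rot":[0,0,0],"fingers":-1},{"dp":[0,0.042,0],"delta_rot":[0,0,0],"fingers":-1},{"dp":[0,0,0],"delta_rot":[0,0,0],"fingers":-1},{"dp":[-0.024,0,0],"delta_rot":[0,0,0],"fingers":-1},{"dp":[-0.02,0,0],"delta_rot":[0,0,0],"fingers":-1},{"dp":[-0.02,0,0],"delta_rot":[0,0,0],"fingers":-1},{"dp":[0,0,0],"delta_rot":[0,0,0],"fingers":-1}]'
```

```text
t: 2.67
tcp_pos: [0.5461, -0.0191, 0.1985]
tool_rot: [0.708, 0.706, -0.0, -0.0]
force: [-0.6, 1.1, 0.8]
finger_gap: 0.001
gripper_force: 0.6
```

```bash
python3 -m crank '[{"dp":[-0.02,0,0],"delta_rot":[0,0,0],"fingers":-1},{"dp":[-0.02,0,0],"delta_rot":[0,0,0],"fingers":-1},{"dp":[-0.02,0,0],"delta_rot":[0,0,0],"fingers":-1},{"dp":[-0.02,0,0],"delta_rot":[0,0,0],"fingers":-1},{"dp":[-0.01,0,0],"delta_rot":[0,0,0],"fingers":-1},{"dp":[0,0,0],"delta_rot":[0,0,0],"fingers":-1}]'
python3 - <<'E'
from h import *
shot('wrist','wrist3')
for u in range(290,390,10): print(u,[pt('wrist3',u,v).round(3).tolist() for v in (240,255,270)])
E
```

```text
t: 3.17
tcp_pos: [0.547, -0.0637, 0.1983]
tool_rot: [0.708, 0.707, -0.0, 0.0]
force: [0.1, 0.3, -0.1]
finger_gap: -0.001
gripper_force: 0.2
290 [[0.527, -0.064, 0.091], [0.527, -0.074, 0.092], [0.526, -0.088, 0.085]]
300 [[0.534, -0.063, 0.092], [0.534, -0.074, 0.092], [0.537, -0.056, 0.14]]
310 [[0.54, -0.063, 0.091], [0.547, 0.019, 0.268], [0.542, -0.053, 0.147]]
320 [[0.546, -0.067, 0.084], [0.546, -0.053, 0.132], [0.546, -0.053, 0.145]]
330 [[0.553, -0.065, 0.087], [0.547, 0.019, 0.268], [0.551, -0.052, 0.147]]
340 [[0.559, -0.063, 0.091], [0.559, -0.074, 0.092], [0.556, -0.057, 0.14]]
350 [[0.566, -0.063, 0.091], [0.566, -0.074, 0.092], [0.567, -0.088, 0.086]]
360 [[0.572, -0.063, 0.091], [0.572, -0.074, 0.091], [0.574, -0.088, 0.086]]
370 [[0.579, -0.064, 0.09], [0.579, -0.074, 0.092], [0.579, -0.085, 0.092]]
380 [[0.585, -0.063, 0.092], [0.585, -0.074, 0.091], [0.586, -0.084, 0.092]]
```

View pics/wrist3.png

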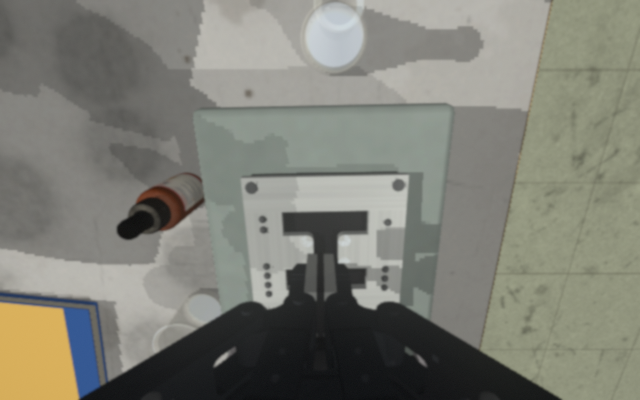

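```bash
python3 -m crank '[{"dp":[-0.012,0,0],"delta_rot":[0,0,0],"fingers":-1},{"dp":[-0.012,0,0],"delta_rot":[0,0,0],"fingers":-1},{"dp":[-0.01,0,0],"delta_rot":[0,0,0],"fingers":-1},{"dp":[0,0,0],"delta_rot":[0,0,0],"fingers":-1}]'
python3 - <<'E'
from h import *
shot('side','side3'); p=cv2.imread('pics/side3.png')[160:290,270:410]; cv2.imwrite('pics/c3.png',cv2.resize(p,None,fx=4,fy=4,interpolation=cv2.INTER_CUBIC))
E
```

```text
t: 3.55
tcp_pos: [0.5468, -0.0797, 0.1981]
tool_rot: [0.707, 0.707, -0.0, -0.0]
force: [1.4, 2.0, -1.0]
finger_gap: 0.001
gripper_force: 0.7
```

View pics/c3.png

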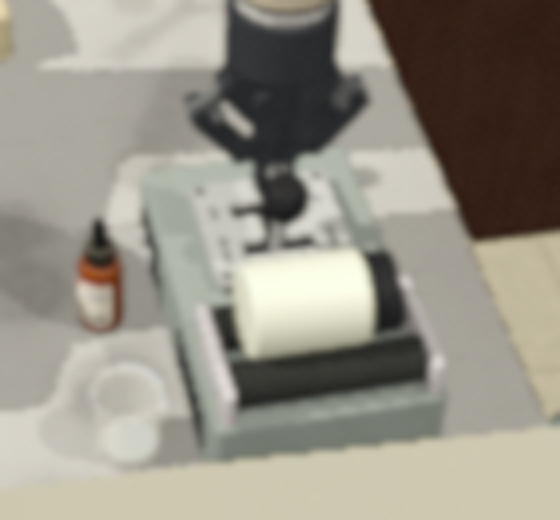

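```bash
python3 - <<'E'
from h import *
for z in (.144,.148,.152): print(pt('side3',340,209,z))
d=np.load('pics/side3.npz')['d']
for v in (203,207,211): print([pt('side3',u,v).round(3).tolist() for u in (334,337,340,343,346)])
E
```

```text
[ 0.55047385 -0.10023878  0.144     ]
[ 0.54929277 -0.1044406   0.148     ]
[ 0.54811169 -0.10864243  0.152     ]
[[0.536, -0.087, 0.157], [0.544, -0.09, 0.158], [0.549, -0.103, 0.169], [0.556, -0.106, 0.17], [0.59, -0.022, 0.091]]
[[0.537, -0.086, 0.141], [0.54, -0.105, 0.158], [0.545, -0.119, 0.169], [0.553, -0.119, 0.168], [0.561, -0.12, 0.167]]
[[0.549, -0.044, 0.086], [0.538, -0.117, 0.154], [0.545, -0.122, 0.157], [0.553, -0.124, 0.157], [0.562, -0.121, 0.153]]
```

```bash
python3 -m crank '[{"dp":[-0.007,0,0],"delta_rot":[0,0,0],"fingers":-1},{"dp":[0,0,0],"delta_rot":[0,0,0],"fingers":-1},{"dp":[0.02,0,0],"delta_rot":[0,0,0],"fingers":-1},{"dp":[0,-0.042,0],"delta_rot":[0,0,0],"fingers":-1},{"dp":[0,-0.042,0],"delta_rot":[0,0,0],"fingers":-1},{"dp":[-0.037,0,0],"delta_rot":[0,0,0],"fingers":-1},{"dp":[-0.037,0,0],"delta_rot":[0,0,0],"fingers":-1},{"dp":[0,0,0],"delta_rot":[0,0,0],"fingers":-1}]'
python3 - <<'E'
from h import *
shot('side','side4'); p=cv2.imread('pics/side4.png')[160:290,270:410]; cv2.imwrite('pics/c4.png',cv2.resize(p,None,fx=4,fy=4,interpolation=cv2.INTER_CUBIC))
E
```

```text
t: 4.27
tcp_pos: [0.5061, -0.1118, 0.1991]
tool_rot: [0.708, 0.707, 0.0, 0.002]
force: [0.3, -0.2, 0.3]
finger_gap: 0.002
gripper_force: 0.0
```

View pics/c4.png

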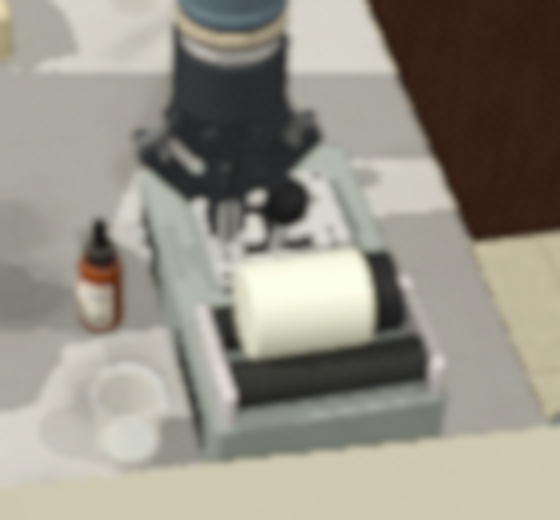

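```bash
python3 -m crank '[{"dp":[0,0.02,0],"delta_rot":[0,0,0],"fingers":-1},{"dp":[0,0.014,0],"delta_rot":[0,0,0],"fingers":-1},{"dp":[0,0.014,0],"delta_rot":[0,0,0],"fingers":-1},{"dp":[0,0.014,0],"delta_rot":[0,0,0],"fingers":-1},{"dp":[0,0.014,0],"delta_rot":[0,0,0],"fingers":-1},{"dp":[0,0.014,0],"delta_rot":[0,0,0],"fingers":-1},{"dp":[0,0,0],"delta_rot":[0,0,0],"fingers":-1}]'
```

```text
t: 4.9
tcp_pos: [0.5513, -0.109, 0.1981]
tool_rot: [0.707, 0.707, 0.0, 0.0]
force: [-1.8, 0.2, 0.7]
finger_gap: -0.001
gripper_force: 0.5
```

```bash
python3 -m crank '[{"dp":[0,0.008,0],"delta_rot":[0,0,0],"fingers":-1},{"dp":[0,0,0],"delta_rot":[0,0,0],"fingers":-1}]'; python3 -m crank '[{"dp":[0,0.005,0],"delta_rot":[0,0,0],"fingers":-1},{"dp":[0,0,0],"delta_rot":[0,0,0],"fingers":-1}]'
python3 - <<'E'
from h import *
shot('side','side5'); p=cv2.imread('pics/side5.png')[160:290,270:410]; cv2.imwrite('pics/c5.png',cv2.resize(p,None,fx=4,fy=4,interpolation=cv2.INTER_CUBIC))
for v in (203,207,211): print([pt('side5',u,v).round(3).tolist() for u in range(340,372,3)])
E
```

```text
t: 5.07
tcp_pos: [0.5542, -0.1092, 0.198]
tool_rot: [0.707, 0.707, -0.0, -0.0]
force: [-2.2, 1.8, -1.6]
finger_gap: -0.001
gripper_force: 0.8
t: 5.23
tcp_pos: [0.5563, -0.1093, 0.1981]
tool_rot: [0.707, 0.707, -0.0, -0.0]
force: [-2.4, 0.8, -1.0]
finger_gap: -0.002
gripper_force: 1.1
[[0.544, -0.12, 0.184], [0.552, -0.122, 0.185], [0.562, -0.113, 0.175], [0.569, -0.118, 0.179], [0.578, -0.118, 0.177], [0.585, -0.122, 0.18], [0.593, -0.121, 0.178], [0.667, 0.068, -0.001], [0.677, 0.066, -0.001], [0.686, 0.064, -0.001], [0.695, 0.06, 0.002]]
[[0.545, -0.119, 0.169], [0.551, -0.127, 0.176], [0.562, -0.117, 0.165], [0.569, -0.122, 0.168], [0.58, -0.113, 0.158], [0.587, -0.119, 0.162], [0.595, -0.119, 0.161], [0.607, -0.11, 0.151], [0.672, 0.048, -0.001], [0.679, 0.039, 0.006], [0.689, 0.041, 0.002]]
[[0.547, -0.115, 0.151], [0.554, -0.119, 0.153], [0.563, -0.118, 0.151], [0.571, -0.118, 0.15], [0.578, -0.124, 0.153], [0.586, -0.125, 0.153], [0.595, -0.124, 0.151], [0.629, -0.05, 0.078], [0.667, 0.03, -0.002], [0.677, 0.03, -0.003], [0.685, 0.024, 0.001]]
```

View pics/c5.png

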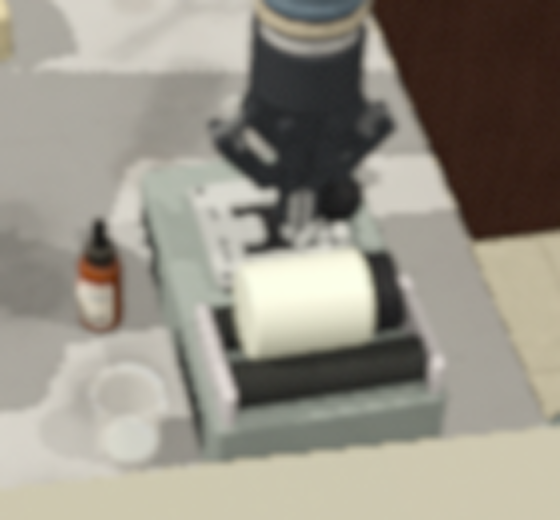

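```bash
for i in 1; do python3 -m crank '[{"dp":[0,0.004,0],"delta_rot":[0,0,0],"fingers":-1},{"dp":[0,0,0],"delta_rot":[0,0,0],"fingers":-1}]'; done | grep -E 'tcp|^force'; python3 -m crank '[{"dp":[0,0.003,0],"delta_rot":[0,0,0],"fingers":-1},{"dp":[0,0,0],"delta_rot":[0,0,0],"fingers":-1}]'| grep -E 'tcp|^force'
python3 - <<'E'
from h import *
shot('side','side6')
for z in (.14,.144): print(pt('side5',354.8,209,z))
E
```

```text
tcp_pos: [0.5585, -0.1095, 0.1983]
force: [-2.2, 0.4, -1.3]
tcp_pos: [0.5601, -0.1095, 0.1984]
force: [-2.1, 0.7, -1.9]
[ 0.59181165 -0.10326604  0.14      ]
[ 0.59044459 -0.10743438  0.144     ]
```

Not yet at the stop; creep on until the force climbs.

```bash
python3 -m crank '[{"dp":[0,0.003,0],"delta_rot":[0,0,0],"fingers":-1},{"dp":[0,0,0],"delta_rot":[0,0,0],"fingers":-1}]'| grep -E 'tcp|^force'
```

```text
tcp_pos: [0.5612, -0.1094, 0.1982]
force: [-2.9, 0.5, -1.4]
```

```bash
python3 -m crank '[{"dp":[0,0.003,0],"delta_rot":[0,0,0],"fingers":-1},{"dp":[0,0,0],"delta_rot":[0,0,0],"fingers":-1}]'| grep -E 'tcp|^force'
```

```text
tcp_pos: [0.562, -0.1093, 0.1981]
force: [-5.3, 0.4, 0.4]
```

The force climbs, so the lever is at the end of the slot. I'll back off and go up.

```bash
python3 -m crank '[{"dp":[0,0,0],"delta_rot":[0,0,0],"fingers":-1},{"dp":[0,0,0],"delta_rot":[0,0,0],"fingers":-1},{"dp":[0,-0.02,0],"delta_rot":[0,0,0],"fingers":-1},{"dp":[0,-0.06,0],"delta_rot":[0,0,0],"fingers":-1},{"dp":[0,-0.06,0],"delta_rot":[0,0,0],"fingers":-1},{"dp":[0,0,-0.07],"delta_rot":[0,0,0],"fingers":-1},{"dp":[0,0,-0.07],"delta_rot":[0,0,0],"fingers":-1},{"dp":[0,0,-0.07],"delta_rot":[0,0,0],"fingers":-1},{"dp":[0,0,0],"delta_rot":[0,0,0],"fingers":-1},{"dp":[0,0,0],"delta_rot":[0,0,0],"fingers":-1}]'
python3 - <<'E'
from h import *
p,d=shot('wrist','wrist7')
E
```

```text
t: 6.83
tcp_pos: [0.4956, -0.1106, 0.3067]
tool_rot: [0.707, 0.707, 0.002, 0.005]
force: [-0.0, -0.4, 0.0]
finger_gap: -0.0
gripper_force: 0.0
```

View pics/wrist7.png

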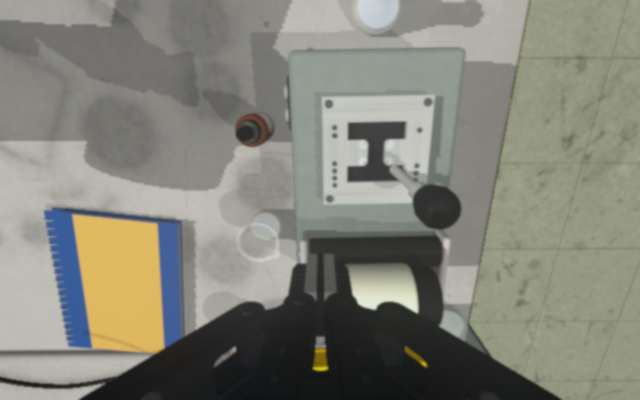

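```bash
python3 - <<'E'
from h import *
for z in (.14,.143):
    r=R.from_euler('z',-.02).apply(pt('wrist7',437,206,z)-[.550,-.072,.03]); print(r,np.linalg.norm(r),np.arcsin(r[0]/.125),np.arctan2(-r[1],r[2]))
E
```

```text
[ 0.0424124  -0.03714626  0.11      ] 0.12360686257064996 0.34617183547501057 0.3256693371946125
[ 0.04118035 -0.03610486  0.113     ] 0.12557221922111625 0.3357133867965965 0.30926023605650255
```

```bash
python3 -c "
from station import manip
print(manip.sign_off())"
```

```text
the job is handed in; nothing more can be done
None
```

The lever is in third gear, pushed to the end of the slot. From the last picture I measured shift at about 0.34 rad and across at about 0.32 rad. The arm was clear when I handed the job in at about 7 s; no verdict came back.

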